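Sweep the loose moth rings into the shelf holder

ROBOT

A 6-joint arm with a two-finger parallel gripper is mounted at the origin on the work surface. World frame = base frame: x ahead of the robot, y to its left, z up, the work surface at z = 0. Lengths are in mm, angles in rad, forces in N, time in s.
With the tool pointing down it reaches from about 350 to 950 mm from the base axis. Payload 17.4 kg.
Tool frame: the origin (TCP) lies at the very end of the fingers, on their centre line; the grasp point (between the pads) lies 19 mm behind it; z points along the fingers, y is the line along which they close (so a half turn about z gives the same grasp; the last joint's range is limited). The gripper opens to 93 mm and grips with 3 to 60 N. Pads are 15 mm wide; open, the fingers measure 128 mm over their backs; the gripper's body (75 mm by 188 mm) begins 65 mm behind the grasp point.
Start: joints at [-1.322, 0.116, 1.442, -0, 1.584, -0.038], TCP at [190.937, -647.437, 218.646] pointing down, gripper open.
Joint ranges: [-2.83, 2.83], [-0.83, 2.19], [0.07, 2.5], [-1.14, 4.28], [0.01, 3], [-2.97, 2.97]. Speed limits (rad/s): [1.89, 1.89, 2.22, 3.14, 3.14, 3.14].

INTERFACE

Orientations are given as a unit quaternion [w, x, y, z].
In Python, from rig import telemetry, get_image, camera_params, bot gives the robot as it stands.
- The arm moves only by the tool arm_command, never from a script. Its argument "series" is a list of rows, each an object of numbers: "grip": the closure, from -1 (fully open) to 1 (shut); "tx", "ty", "tz": the shift along the tool's x, y, z in mm; "ax", "ay", "az": the turn, a rotation vector about the tool's x, y, z in degrees. A call has 1 to 10 rows; each row shifts and turns the commanded pose from where the row before left it, along the tool's axes as they then stand; what a row does not reach is not made up. A row lasts 1/12 s, in which the tool goes at most 41.7 mm and 7.16 degrees, less where a joint would pass 70% of its speed; a pose out of reach is approached as far as the arm can. A call with a gripper value outside its range is refused whole. The fingers move at their own pace and stop on an object; "grip_force" is the grip in N (left out, the last holds). Time passes only in rows, so rows that do not move let the fingers close. It gives the time, the measured TCP pose, the force, the opening and the grip force at its end, in the units of the state.
- telemetry.read_state(): the state, without advancing time (a new reading comes with each control period).
- get_image(name): name is "side" or "top" or "wrist"; returns (picture, depth): 480x640x3 uint8, blue, green, red; 480x640 float32, mm along the optical axis (not along the pixel's ray), 0 where there is no reading.
- camera_params(name): a dict with "fx", "fy", "cx", "cy" (pixels), "rvec" (rotation vector, rad) and "tvec" (3), from world to camera coordinates, as OpenCV has them. Camera axes: x right, y down, z forward; pixel columns grow to the right and rows downward; lengths in mm; the calibration is good to about 2 mm. A picture is of the moment at which its call begins: read the wrist's pose just before it. camera_params takes no time and is no camera call; for the wrist camera it gives the pose at the moment of the call.
- bot.finish_job(): hands the job in; it is judged then, once.
The state is a dict: "clock": time; "joints": joint angles; "qvel": joint speeds; "joint_efforts": joint torques, N m; "position": TCP position; "eef_rot": TCP orientation; "force": force on the tool from outside, world axes, zero at the start; "wrist_torque": the same for the moment, N m; "finger_gap": opening from 0.0 (shut) to 1.0 (fully open); "grasp_force": force on a finger pad.
Only numpy, scipy, OpenCV 4.12 (cv2) and the standard library are available. Lean on these libraries where they do the work, as an engineer would, in place of code of your own. Each camera call takes 0.05 s, during which the arm holds its last target. There are 200 camera calls.

TASK

Sweep the three loose wooden rings along the shelf into the three-sided holder, so that all three lie flat and completely inside it. Only push them: do not lift, tip or stack them, and leave everything else on the shelf where it is.

Things in the scene. Friction and masses are not known exactly. Their poses are not given: they have to be found in the camera images.
- ring_a: one of three identical, loose wooden moth-repellent rings (22 g), lying flat: 50 mm outside diameter, 18 mm hole, 16 mm thick. Origin: centre of its underside; z up. They slide on the shelf and do not roll.
- ring_b: one of three identical, loose wooden moth-repellent rings (22 g), lying flat: 50 mm outside diameter, 18 mm hole, 16 mm thick. Origin: centre of its underside; z up. They slide on the shelf and do not roll.
- ring_c: one of three identical, loose wooden moth-repellent rings (22 g), lying flat: 50 mm outside diameter, 18 mm hole, 16 mm thick. Origin: centre of its underside; z up. They slide on the shelf and do not roll.
- holder: three-sided plywood holder fixed to the shelf, no floor and no step: inside 140 mm deep (its x) by 180 mm wide (its y), walls 8 mm thick, 36 mm high at the back (+x) and both sides. Origin: centre of the inside area at shelf level; the open mouth is at x = -70 mm. It stands on the robot's left, its mouth facing right (world -y), turned up to 12 degrees either way.
- vase: small glass vase, loose and upright, 48 mm across, 64 mm tall; origin: centre of its foot. To be left alone.
- tin: round metal polish tin with no hole, loose, 51 mm across, 25 mm tall; origin: centre of its underside. To be left alone.
- torch: yellow plastic torch lying on the shelf near the robot, 40 mm thick, 145 mm long along its x (from -87 to +58 mm, head to +x); origin at shelf level. To be left alone.
- brush: wooden clothes brush lying bristles down, 215 mm long along its x (from -115 mm, the handle's end, to +100 mm), 45 mm wide, 30 mm high; origin at shelf level. To be left alone.
- opener: flat steel bottle opener lying on the shelf among the rings, 97 mm long along its x (from -49 mm, handle, to +48 mm, open rectangular head), 28 mm wide, 5 mm thick; origin at shelf level. To be left alone.
There are look-alikes about, which are no part of the job. Leave any purple or yellow look-alike of the ring_c alone.

How it is judged (in metres and radians):
At the end, for the whole second after the job is handed in: all three rings lie flat on the shelf, at rest, each completely within the holder's walls and behind the line of its mouth (2 mm over the line is allowed) (x of ring_a in the frame of holder between -0.047 and 0.06 m and y of ring_a in the frame of holder between -0.07 and 0.07 m and height (world z) of each of ring_a, ring_b, ring_c below 0.006 m and angle between each of ring_a, ring_b, ring_c's own z axis and vertical below 0.1 rad and linear speed of each of ring_a, ring_b, ring_c below 0.02 m/s and x of ring_b in the frame of holder between -0.047 and 0.06 m and y of ring_b in the frame of holder between -0.07 and 0.07 m and x of ring_c in the frame of holder between -0.047 and 0.06 m and y of ring_c in the frame of holder between -0.07 and 0.07 m); the robot touches nothing.
It fails at once if a wooden ring is lifted off the shelf (more than 8 mm), stacked, or tipped (more than about 20 degrees) (height (world z) of any of ring_a, ring_b, ring_c above 0.008 m or angle between any of ring_a, ring_b, ring_c's own z axis and vertical above 0.35 rad).
It fails at once if the glass vase: moved more than 15 mm or tipped (distance of vase from where it was at the start of the episode above 0.015 m or angle between vase's own z axis and vertical above 0.3 rad).
It fails at once if the polish tin, torch, clothes brush, bottle opener: moved more than 15 mm or tipped (distance of any of tin, torch, brush, opener from where it was at the start of the episode above 0.015 m or angle between any of tin, torch, brush, opener's own z axis and vertical above 0.3 rad).
It also fails if it takes over 69 s, if anything falls off the work surface, if the arm or the gripper's body presses on something with over 40 N, if the wrist force passes 120 N, or if a joint passes its speed limit or range.

## Working session

There is one attempt and no reset: what is moved stays moved. The work goes in short steps, Python scripts to look and compute and a tool call to move; the robot and the scene stay as the last step left them, time stands still between calls to the robot, and variables do not carry over. Pictures are saved under pics/ and viewed, at most 10 in all, crops included, and the job is handed in when it is done.

Besides the shell and the picture viewer there is one more tool, called after ">>>" as name([rows], argument=value, ...), one row to a line, values as JSON. arm_command: Moves the arm, as the interface text tells. Its arguments: {"type":"object","properties":{"series":{"type":"array","items":{"type":"object","properties":{"grip":{"type":"number"},"tx":{"type":"number"},"ty":{"type":"number"},"tz":{"type":"number"},"ax":{"type":"number"},"ay":{"type":"number"},"az":{"type":"number"}}}},"grip_force":{"type":"number"}},"required":["series"]}

```bash
mkdir -p pics; ls
cat > h.py <<'E'
import numpy as np, cv2
from rig import telemetry, get_image, camera_params, bot
def cam(n):
    p=camera_params(n);R,_=cv2.Rodrigues(np.array(p['rvec'],float));t=np.array(p['tvec'],float).ravel()
    return p,R,t
def ray(n,uv,z):
    p,R,t=cam(n);o=-R.T@t
    uv=np.atleast_2d(np.array(uv,float))
    d=np.c_[(uv[:,0]-p['cx'])/p['fx'],(uv[:,1]-p['cy'])/p['fy'],np.ones(len(uv))]@R
    return o+d*((z-o[2])/d[:,2])[:,None]
def cloud(n,dep):
    p,R,t=cam(n);v,u=np.mgrid[:480,:640]
    c=np.stack([(u-p['cx'])/p['fx']*dep,(v-p['cy'])/p['fy']*dep,dep],-1)
    return (c-t)@R
E
python3 - <<'E'
from h import *
for n in('top','side'):
    im,d=get_image(n);cv2.imwrite(f'pics/{n}0.png',im);np.savez(f'{n}0.npz',im=im,d=d)
    p,R,t=cam(n);print(n,p['fx'],-R.T@t)
print(telemetry.read_state())
E
```

```text
pics
top 578.7356611526511 [ 324.17205162  -53.10605312 1227.69264913]
side 435.92974017140546 [ 503.50674474 -660.15294493  726.01134594]
{'clock': 0.1, 'joints': array([-1.32179629e+00,  1.16385039e-01,  1.44222282e+00, -1.76705965e-05,
        1.58400216e+00, -3.77893088e-02]), 'qvel': array([-0.00043318, -0.00174626, -0.00158336, -0.00099087,  0.00028791,
        0.00024566]), 'joint_efforts': array([ 3.28472903e-03, -7.22895670e+01, -6.23866296e+01,  7.82663282e-02,
        2.27940339e-02, -7.72032354e-05]), 'position': array([ 190.88439307, -647.24067844,  217.99960565]), 'eef_rot': array([-5.04920248e-04,  9.89736476e-01,  1.42903636e-01, -6.24054815e-05]), 'force': array([ 0.79813282, -0.31399981, -0.52859085]), 'wrist_torque': array([ 0.05381849, -0.00402342,  0.0099458 ]), 'grasp_force': 0.0, 'finger_gap': 0.9999446757079102}
```

View pics/top0.png

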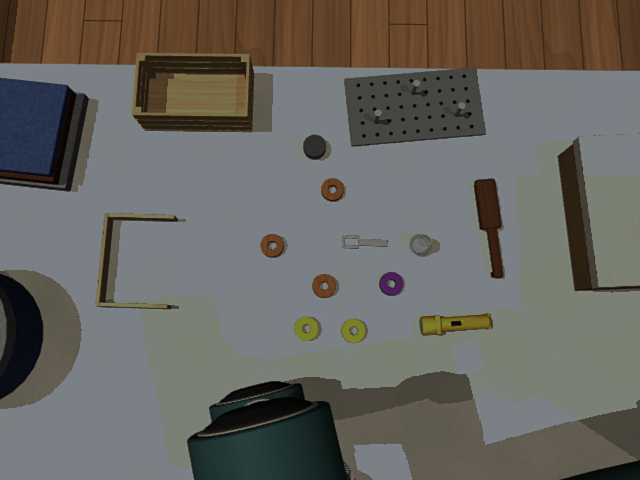

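View pics/side0.png

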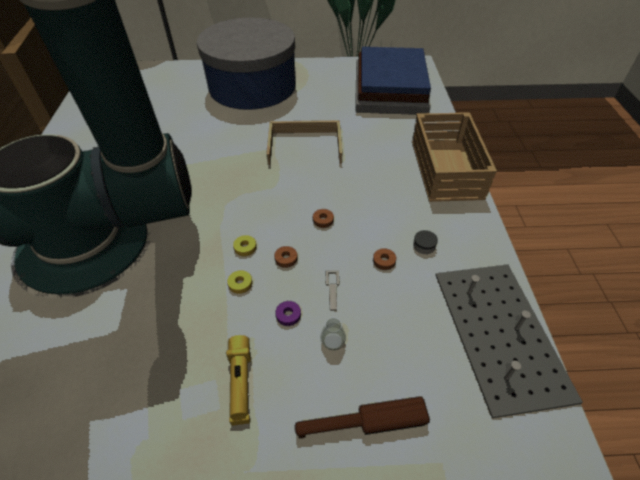

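The top view shows six ring shapes and the round tin. The wooden brown ones at (333,189), (272,245) and (324,286) fit the description. The purple ring (391,284) and the yellow ones (307,328) and (353,330) are look-alikes, and the dark disc without a hole at (315,147) is the tin. The holder is at about (140,262) with its mouth to the right. Next I measure and check one enlarged crop.

```bash
cat >> h.py <<'E'
def rings(im):
    hsv=cv2.cvtColor(im,cv2.COLOR_BGR2HSV)
    m=cv2.inRange(hsv,(4,110,70),(15,255,255)); m[:140]=0;m[:,450:]=0;m[345:]=0
    out=[]
    for c in cv2.findContours(m,cv2.RETR_EXTERNAL,cv2.CHAIN_APPROX_NONE)[0]:
        if cv2.contourArea(c)>150:
            (u,v),r=cv2.minEnclosingCircle(c);M=cv2.moments(c)
            out.append(((round(M['m10']/M['m00'],1),round(M['m01']/M['m00'],1)),round(r,1),ray('top',(M['m10']/M['m00'],M['m01']/M['m00']),14)[0,:2].round(1)))
    return out
E
python3 - <<'E'
from h import *
f=np.load('top0.npz');im=f['im'];P=cloud('top',f['d'])
for r in rings(im):print(r)
for n,uv,z in(('tin',(315,147),25),('vase',(421,243),40),('purple',(391,284),14),('y1',(307,328),14),('y2',(353,330),14),('opH',(343,241),3),('opT',(388,243),3),('brushend',(498,276),20)):
    print(n,ray('top',uv,z)[0,:2].round(1))
# holder wall tops from depth
m=(P[...,2]>27)&(P[...,2]<42);m[:200]=0;m[320:]=0;m[:,:85]=0;m[:,200:]=0
q=P[m][:,:2]
print(len(q),cv2.minAreaRect(q.astype(np.float32)), cv2.boxPoints(cv2.minAreaRect(q.astype(np.float32))))
print(ray('top',[(106,214),(179,217),(98,306),(176,307)],36).round(1))
print('shelf z',np.median(P[250:300,200:250,2]))
c=cv2.resize(im[120:350,80:440],None,fx=2.2,fy=2.2,interpolation=cv2.INTER_CUBIC);cv2.imwrite('pics/crop.png',cv2.convertScaleAbs(c,alpha=1.4))
E
```

```text
((323.8, 285.3), 11.7, array([446.8, -64.2]))
((271.6, 244.9), 11.4, array([531.3,  47.9]))
((332.2, 188.8), 11.2, array([656.4, -80. ]))
tin [746.8 -41.5]
vase [ 535.2 -265.4]
purple [ 451.4 -205.4]
y1 [357.6 -30.4]
y2 [ 354.8 -125.8]
opH [ 543.8 -104.5]
opT [ 540.8 -201.2]
brushend [ 470.7 -428.9]
1059 ((492.8998718261719, 329.9211120605469), (150.07737731933594, 196.37594604492188), 88.70186614990234) [[393.0371  257.1261 ]
 [589.3626  252.67725]
 [592.76263 402.71613]
 [396.43713 407.16498]]
[[589.  397.5  36. ]
 [584.6 243.   36. ]
 [395.6 398.5  36. ]
 [395.8 238.4  36. ]]
shelf z 0.8771595166079453
```

View pics/crop.png

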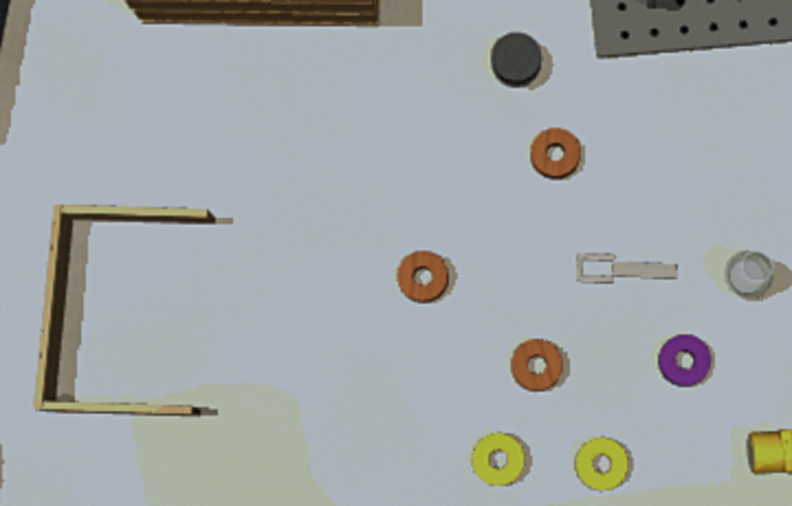

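The crop confirms three brown wooden rings with holes at crop pixels (423,277), (555,153) and (537,365), i.e. top-view (272,245), (333,189) and (324,286). The other rings are purple or yellow, and the tin at (516,58) has no hole. I'll push each ring with the fingers partly open as a two-point cradle, with their line along world x.

First I turn the tool and set the opening.

>>> arm_command([
  {"az":-7.1,"grip":0.27},
  {"az":-7.1,"grip":0.27},
  {"az":-7.1,"grip":0.27},
  {"az":-7.1,"grip":0.27},
  {"az":-7.1,"grip":0.27},
  {"az":-7.1,"grip":0.27},
  {"az":-7.1,"grip":0.27},
  {"az":-7.1,"grip":0.27},
  {"az":-7.1,"grip":0.27},
  {"az":-7.1,"grip":0.27},
])

```text
schema error: expected keys grip, tx, ty, tz, ax, ay, az
```

>>> arm_command([
  {"az":-2.6,"grip":0.27},
  {"grip":0.27},
  {"grip":0.27},
])

```text
schema error: expected keys grip, tx, ty, tz, ax, ay, az
```

All keys are needed in every row.

>>> arm_command([
  {"grip":0.27,"tx":0,"ty":0,"tz":0,"ax":0,"ay":0,"az":-7.1},
  {"grip":0.27,"tx":0,"ty":0,"tz":0,"ax":0,"ay":0,"az":-7.1},
  {"grip":0.27,"tx":0,"ty":0,"tz":0,"ax":0,"ay":0,"az":-7.1},
  {"grip":0.27,"tx":0,"ty":0,"tz":0,"ax":0,"ay":0,"az":-7.1},
  {"grip":0.27,"tx":0,"ty":0,"tz":0,"ax":0,"ay":0,"az":-7.1},
  {"grip":0.27,"tx":0,"ty":0,"tz":0,"ax":0,"ay":0,"az":-7.1},
  {"grip":0.27,"tx":0,"ty":0,"tz":0,"ax":0,"ay":0,"az":-7.1},
  {"grip":0.27,"tx":0,"ty":0,"tz":0,"ax":0,"ay":0,"az":-7.1},
  {"grip":0.27,"tx":0,"ty":0,"tz":0,"ax":0,"ay":0,"az":-7.1},
  {"grip":0.27,"tx":0,"ty":0,"tz":0,"ax":0,"ay":0,"az":-7.1},
])

```text
clock: 0.93
position: [190.9, -647.3, 218.2]
eef_rot: [-0.0, 0.721, 0.693, 0.0]
force: [-0.2, 0.8, 0.4]
finger_gap: 0.371
grasp_force: 0.0
```

>>> arm_command([
  {"grip":0.27,"tx":0,"ty":0,"tz":0,"ax":0,"ay":0,"az":-2.6},
  {"grip":0.27,"tx":0,"ty":0,"tz":0,"ax":0,"ay":0,"az":0},
  {"grip":0.27,"tx":0,"ty":0,"tz":0,"ax":0,"ay":0,"az":0},
])

```text
clock: 1.18
position: [190.9, -647.4, 218.3]
eef_rot: [-0.0, 0.708, 0.707, 0.0]
force: [1.0, 0.1, 0.2]
finger_gap: 0.367
grasp_force: 0.0
```

>>> arm_command([
  {"grip":0.27,"tx":32.8,"ty":17,"tz":0,"ax":0,"ay":0,"az":0},
  {"grip":0.27,"tx":32.8,"ty":17,"tz":0,"ax":0,"ay":0,"az":0},
  {"grip":0.27,"tx":32.8,"ty":17,"tz":0,"ax":0,"ay":0,"az":0},
  {"grip":0.27,"tx":32.8,"ty":17,"tz":0,"ax":0,"ay":0,"az":0},
  {"grip":0.27,"tx":32.8,"ty":17,"tz":0,"ax":0,"ay":0,"az":0},
  {"grip":0.27,"tx":32.8,"ty":17,"tz":0,"ax":0,"ay":0,"az":0},
  {"grip":0.27,"tx":32.8,"ty":17,"tz":0,"ax":0,"ay":0,"az":0},
  {"grip":0.27,"tx":32.8,"ty":17,"tz":0,"ax":0,"ay":0,"az":0},
  {"grip":0.27,"tx":32.8,"ty":17,"tz":0,"ax":0,"ay":0,"az":0},
  {"grip":0.27,"tx":32.8,"ty":17,"tz":0,"ax":0,"ay":0,"az":0},
])

```text
clock: 2.02
position: [361.1, -317.7, 218.7]
eef_rot: [0.0, 0.708, 0.706, 0.0]
force: [0.4, -0.5, 0.2]
finger_gap: 0.364
grasp_force: 0.0
```

>>> arm_command([
  {"grip":0.27,"tx":32.8,"ty":17,"tz":0,"ax":0,"ay":0,"az":0},
  {"grip":0.27,"tx":32.8,"ty":17,"tz":0,"ax":0,"ay":0,"az":0},
  {"grip":0.27,"tx":32.8,"ty":17,"tz":0,"ax":0,"ay":0,"az":0},
  {"grip":0.27,"tx":32.8,"ty":17,"tz":0,"ax":0,"ay":0,"az":0},
  {"grip":0.27,"tx":32.8,"ty":17,"tz":0,"ax":0,"ay":0,"az":0},
  {"grip":0.27,"tx":32.8,"ty":17,"tz":0,"ax":0,"ay":0,"az":0},
  {"grip":0.27,"tx":32.8,"ty":17,"tz":0,"ax":0,"ay":0,"az":0},
  {"grip":0.27,"tx":32.8,"ty":17,"tz":0,"ax":0,"ay":0,"az":0},
  {"grip":0.27,"tx":32.8,"ty":17,"tz":0,"ax":0,"ay":0,"az":0},
  {"grip":0.27,"tx":32.8,"ty":17,"tz":0,"ax":0,"ay":0,"az":0},
])

```text
clock: 2.85
position: [531.0, 10.7, 218.7]
eef_rot: [0.0, 0.708, 0.707, 0.0]
force: [-0.1, -0.8, 0.3]
finger_gap: 0.367
grasp_force: 0.0
```

>>> arm_command([
  {"grip":0.27,"tx":-3,"ty":0,"tz":30,"ax":0,"ay":0,"az":0},
  {"grip":0.27,"tx":0,"ty":0,"tz":30,"ax":0,"ay":0,"az":0},
  {"grip":0.27,"tx":0,"ty":0,"tz":30,"ax":0,"ay":0,"az":0},
  {"grip":0.27,"tx":0,"ty":0,"tz":30,"ax":0,"ay":0,"az":0},
  {"grip":0.27,"tx":0,"ty":0,"tz":30,"ax":0,"ay":0,"az":0},
  {"grip":0.27,"tx":0,"ty":0,"tz":30,"ax":0,"ay":0,"az":0},
  {"grip":0.27,"tx":0,"ty":0,"tz":20,"ax":0,"ay":0,"az":0},
  {"grip":0.27,"tx":0,"ty":0,"tz":12,"ax":0,"ay":0,"az":0},
  {"grip":0.27,"tx":0,"ty":0,"tz":0,"ax":0,"ay":0,"az":0},
])

```text
clock: 3.6
position: [529.3, 5.8, 4.2]
eef_rot: [-0.001, 0.707, 0.707, -0.001]
force: [-0.1, -0.4, -0.3]
finger_gap: 0.362
grasp_force: 0.0
```

>>> arm_command([
  {"grip":0.27,"tx":8,"ty":0.5,"tz":-2,"ax":0,"ay":0,"az":0},
  {"grip":0.27,"tx":8,"ty":0.5,"tz":0,"ax":0,"ay":0,"az":0},
  {"grip":0.27,"tx":8,"ty":0,"tz":0,"ax":0,"ay":0,"az":0},
  {"grip":0.27,"tx":12,"ty":-1.5,"tz":0,"ax":0,"ay":0,"az":0},
  {"grip":0.27,"tx":12,"ty":-1.5,"tz":0,"ax":0,"ay":0,"az":0},
  {"grip":0.27,"tx":12,"ty":-1.5,"tz":0,"ax":0,"ay":0,"az":0},
  {"grip":0.27,"tx":12,"ty":-1.5,"tz":0,"ax":0,"ay":0,"az":0},
  {"grip":0.27,"tx":12,"ty":-1.5,"tz":0,"ax":0,"ay":0,"az":0},
  {"grip":0.27,"tx":12,"ty":-1.5,"tz":0,"ax":0,"ay":0,"az":0},
  {"grip":0.27,"tx":6,"ty":-1.5,"tz":0,"ax":0,"ay":0,"az":0},
])

```text
clock: 4.43
position: [520.8, 109.4, 8.7]
eef_rot: [-0.0, 0.707, 0.708, 0.0]
force: [0.6, -0.1, 1.2]
finger_gap: 0.364
grasp_force: 0.4
```

Run:
```python
from h import *
s=telemetry.read_state();print(s['position'],s['force'])
im,d=get_image('top')
for r in rings(im):print(r)
```

```text
[520.79233874 109.43084523   8.67918573] [ 0.63205462 -0.06836736  1.18250101]
((323.2, 285.6), 11.7, array([446.2, -62.9]))
((332.2, 188.9), 11.2, array([656.2, -80. ]))
```

>>> arm_command([
  {"grip":0.27,"tx":8,"ty":-1.5,"tz":1,"ax":0,"ay":0,"az":0},
  {"grip":0.27,"tx":12,"ty":-1.5,"tz":1,"ax":0,"ay":0,"az":0},
  {"grip":0.27,"tx":12,"ty":-2,"tz":0,"ax":0,"ay":0,"az":0},
  {"grip":0.27,"tx":12,"ty":-2,"tz":0,"ax":0,"ay":0,"az":0},
  {"grip":0.27,"tx":12,"ty":-2,"tz":0,"ax":0,"ay":0,"az":0},
  {"grip":0.27,"tx":12,"ty":-2,"tz":0,"ax":0,"ay":0,"az":0},
  {"grip":0.27,"tx":12,"ty":-2,"tz":0,"ax":0,"ay":0,"az":0},
  {"grip":0.27,"tx":12,"ty":-2,"tz":0,"ax":0,"ay":0,"az":0},
  {"grip":0.27,"tx":10,"ty":-2,"tz":0,"ax":0,"ay":0,"az":0},
  {"grip":0.27,"tx":6,"ty":-2,"tz":0,"ax":0,"ay":0,"az":0},
])

```text
clock: 5.32
position: [501.7, 217.1, 6.6]
eef_rot: [-0.0, 0.707, 0.708, 0.0]
force: [1.0, 0.1, 0.8]
finger_gap: 0.365
grasp_force: 0.1
```

Run:
```python
from h import *
s=telemetry.read_state();print(s['position'],s['force'])
im,d=get_image('side');cv2.imwrite('pics/s1.png',im)
```

```text
[501.68035292 217.13867404   6.61881998] [1.00996133 0.11743104 0.83513822]
```

View pics/s1.png

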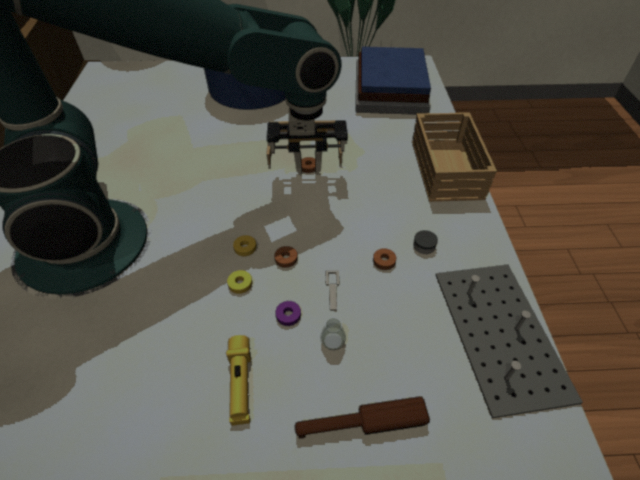

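The side view shows the ring at (308,164) in the cradle at the holder's mouth, and everything else where it was. I push it on inside.

>>> arm_command([
  {"grip":0.27,"tx":8,"ty":-1,"tz":0,"ax":0,"ay":0,"az":0},
  {"grip":0.27,"tx":12,"ty":-1,"tz":0,"ax":0,"ay":0,"az":0},
  {"grip":0.27,"tx":12,"ty":-1,"tz":0,"ax":0,"ay":0,"az":0},
  {"grip":0.27,"tx":12,"ty":-1,"tz":0,"ax":0,"ay":0,"az":0},
  {"grip":0.27,"tx":12,"ty":-1,"tz":0,"ax":0,"ay":0,"az":0},
  {"grip":0.27,"tx":12,"ty":-1,"tz":0,"ax":0,"ay":0,"az":0},
  {"grip":0.27,"tx":12,"ty":0,"tz":0,"ax":0,"ay":0,"az":0},
  {"grip":0.27,"tx":12,"ty":0,"tz":0,"ax":0,"ay":0,"az":0},
  {"grip":0.27,"tx":9,"ty":0,"tz":0,"ax":0,"ay":0,"az":0},
  {"grip":0.27,"tx":6,"ty":0,"tz":0,"ax":0,"ay":0,"az":0},
])

```text
clock: 6.2
position: [495.8, 324.0, 6.6]
eef_rot: [-0.0, 0.707, 0.708, -0.0]
force: [-0.2, -0.0, 0.2]
finger_gap: 0.363
grasp_force: 0.1
```

>>> arm_command([
  {"grip":0.27,"tx":4,"ty":0,"tz":0,"ax":0,"ay":0,"az":0},
  {"grip":0.27,"tx":2,"ty":0,"tz":0,"ax":0,"ay":0,"az":0},
  {"grip":0.27,"tx":0,"ty":0,"tz":0,"ax":0,"ay":0,"az":0},
  {"grip":0.27,"tx":-10,"ty":0,"tz":0,"ax":0,"ay":0,"az":0},
  {"grip":0.27,"tx":-15,"ty":0,"tz":0,"ax":0,"ay":0,"az":0},
  {"grip":0.27,"tx":-10,"ty":0,"tz":-20,"ax":0,"ay":0,"az":0},
  {"grip":0.27,"tx":0,"ty":0,"tz":-35,"ax":0,"ay":0,"az":0},
  {"grip":0.27,"tx":0,"ty":0,"tz":-35,"ax":0,"ay":0,"az":0},
  {"grip":0.27,"tx":0,"ty":0,"tz":-20,"ax":0,"ay":0,"az":0},
  {"grip":0.27,"tx":0,"ty":0,"tz":0,"ax":0,"ay":0,"az":0},
])

```text
clock: 7.03
position: [497.6, 292.9, 122.0]
eef_rot: [0.001, 0.707, 0.707, 0.003]
force: [0.4, -0.3, 0.9]
finger_gap: 0.363
grasp_force: 0.0
```

>>> arm_command([
  {"grip":0.27,"tx":-39.8,"ty":-5,"tz":0,"ax":0,"ay":0,"az":0},
  {"grip":0.27,"tx":-39.8,"ty":-5,"tz":0,"ax":0,"ay":0,"az":0},
  {"grip":0.27,"tx":-39.8,"ty":-5,"tz":0,"ax":0,"ay":0,"az":0},
  {"grip":0.27,"tx":-39.8,"ty":-5,"tz":0,"ax":0,"ay":0,"az":0},
  {"grip":0.27,"tx":-39.8,"ty":-5,"tz":0,"ax":0,"ay":0,"az":0},
  {"grip":0.27,"tx":-39.8,"ty":-5,"tz":0,"ax":0,"ay":0,"az":0},
  {"grip":0.27,"tx":-39.8,"ty":-5,"tz":0,"ax":0,"ay":0,"az":0},
  {"grip":0.27,"tx":-39.8,"ty":-5,"tz":0,"ax":0,"ay":0,"az":0},
  {"grip":0.27,"tx":-39.8,"ty":-5,"tz":0,"ax":0,"ay":0,"az":0},
  {"grip":0.27,"tx":-39.8,"ty":-5,"tz":0,"ax":0,"ay":0,"az":0},
])

```text
clock: 7.87
position: [444.3, -106.9, 116.1]
eef_rot: [0.0, 0.707, 0.707, -0.0]
force: [1.2, 0.4, 0.1]
finger_gap: 0.366
grasp_force: 0.0
```

>>> arm_command([
  {"grip":0.27,"tx":0,"ty":0,"tz":0,"ax":0,"ay":0,"az":0},
  {"grip":0.27,"tx":0,"ty":0,"tz":0,"ax":0,"ay":0,"az":0},
])

```text
clock: 8.03
position: [444.8, -106.7, 116.0]
eef_rot: [-0.0, 0.709, 0.706, -0.0]
force: [0.2, 0.7, -1.0]
finger_gap: 0.365
grasp_force: 0.0
```

Run:
```python
from h import *
s=telemetry.read_state();print(s['position'],s['force'])
im,d=get_image('top')
for r in rings(im):print(r)
```

```text
[ 444.80595017 -106.69225929  115.95066901] [ 0.2094081   0.67374865 -0.96452941]
((125.7, 259.6), 11.8, array([495.5, 356.1]))
((332.2, 188.9), 11.2, array([656.3, -80. ]))
```

The first ring sits at (495,356), inside. Next is the ring at (447,-63).

>>> arm_command([
  {"grip":0.27,"tx":0,"ty":2,"tz":25,"ax":0,"ay":0,"az":0},
  {"grip":0.27,"tx":0,"ty":0,"tz":30,"ax":0,"ay":0,"az":0},
  {"grip":0.27,"tx":0,"ty":0,"tz":30,"ax":0,"ay":0,"az":0},
  {"grip":0.27,"tx":0,"ty":0,"tz":15,"ax":0,"ay":0,"az":0},
  {"grip":0.27,"tx":0,"ty":0,"tz":9,"ax":0,"ay":0,"az":0},
  {"grip":0.27,"tx":6,"ty":0,"tz":0,"ax":0,"ay":0,"az":0},
  {"grip":0.27,"tx":6,"ty":0,"tz":0,"ax":0,"ay":0,"az":0},
  {"grip":0.27,"tx":6,"ty":0,"tz":0,"ax":0,"ay":0,"az":0},
  {"grip":0.27,"tx":8,"ty":0,"tz":0,"ax":0,"ay":0,"az":0},
  {"grip":0.27,"tx":10,"ty":0,"tz":0,"ax":0,"ay":0,"az":0},
])

```text
clock: 8.92
position: [448.6, -67.5, 8.7]
eef_rot: [0.001, 0.707, 0.707, 0.0]
force: [-0.1, -1.0, 0.2]
finger_gap: 0.368
grasp_force: 0.2
```

>>> arm_command([
  {"grip":0.27,"tx":12,"ty":0.2,"tz":1,"ax":0,"ay":0,"az":0},
  {"grip":0.27,"tx":13,"ty":0.2,"tz":1,"ax":0,"ay":0,"az":0},
  {"grip":0.27,"tx":13,"ty":0.2,"tz":0,"ax":0,"ay":0,"az":0},
  {"grip":0.27,"tx":13,"ty":0.2,"tz":0,"ax":0,"ay":0,"az":0},
  {"grip":0.27,"tx":13,"ty":0.2,"tz":0,"ax":0,"ay":0,"az":0},
  {"grip":0.27,"tx":13,"ty":0.2,"tz":0,"ax":0,"ay":0,"az":0},
  {"grip":0.27,"tx":13,"ty":0.2,"tz":0,"ax":0,"ay":0,"az":0},
  {"grip":0.27,"tx":13,"ty":0.2,"tz":0,"ax":0,"ay":0,"az":0},
  {"grip":0.27,"tx":13,"ty":0.2,"tz":0,"ax":0,"ay":0,"az":0},
  {"grip":0.27,"tx":13,"ty":0.2,"tz":0,"ax":0,"ay":0,"az":0},
])

```text
clock: 9.75
position: [450.1, 62.1, 6.3]
eef_rot: [0.0, 0.707, 0.707, 0.0]
force: [0.2, -0.2, -0.2]
finger_gap: 0.367
grasp_force: 0.1
```

>>> arm_command([
  {"grip":0.27,"tx":13,"ty":0.2,"tz":0,"ax":0,"ay":0,"az":0},
  {"grip":0.27,"tx":13,"ty":0.2,"tz":0,"ax":0,"ay":0,"az":0},
  {"grip":0.27,"tx":13,"ty":0.2,"tz":0,"ax":0,"ay":0,"az":0},
  {"grip":0.27,"tx":13,"ty":0.2,"tz":0,"ax":0,"ay":0,"az":0},
  {"grip":0.27,"tx":13,"ty":0.2,"tz":0,"ax":0,"ay":0,"az":0},
  {"grip":0.27,"tx":13,"ty":0.2,"tz":0,"ax":0,"ay":0,"az":0},
  {"grip":0.27,"tx":13,"ty":0.2,"tz":0,"ax":0,"ay":0,"az":0},
  {"grip":0.27,"tx":13,"ty":0.2,"tz":0,"ax":0,"ay":0,"az":0},
  {"grip":0.27,"tx":10,"ty":0.2,"tz":0,"ax":0,"ay":0,"az":0},
  {"grip":0.27,"tx":6,"ty":0.2,"tz":0,"ax":0,"ay":0,"az":0},
])

```text
clock: 10.58
position: [451.8, 182.2, 6.1]
eef_rot: [0.0, 0.707, 0.708, 0.0]
force: [0.3, -0.0, -0.1]
finger_gap: 0.367
grasp_force: 0.2
```

>>> arm_command([
  {"grip":0.27,"tx":10,"ty":0.5,"tz":0,"ax":0,"ay":0,"az":0},
  {"grip":0.27,"tx":12,"ty":0.5,"tz":0,"ax":0,"ay":0,"az":0},
  {"grip":0.27,"tx":12,"ty":0.5,"tz":0,"ax":0,"ay":0,"az":0},
  {"grip":0.27,"tx":12,"ty":0.5,"tz":0,"ax":0,"ay":0,"az":0},
  {"grip":0.27,"tx":12,"ty":0.5,"tz":0,"ax":0,"ay":0,"az":0},
  {"grip":0.27,"tx":12,"ty":0.5,"tz":0,"ax":0,"ay":0,"az":0},
  {"grip":0.27,"tx":12,"ty":0,"tz":0,"ax":0,"ay":0,"az":0},
  {"grip":0.27,"tx":11,"ty":0,"tz":0,"ax":0,"ay":0,"az":0},
  {"grip":0.27,"tx":8,"ty":0,"tz":0,"ax":0,"ay":0,"az":0},
  {"grip":0.27,"tx":4,"ty":0,"tz":0,"ax":0,"ay":0,"az":0},
])

```text
clock: 11.42
position: [454.8, 286.9, 5.5]
eef_rot: [-0.0, 0.707, 0.708, -0.0]
force: [0.8, -0.4, 0.4]
finger_gap: 0.368
grasp_force: 0.2
```

>>> arm_command([
  {"grip":0.27,"tx":2,"ty":0,"tz":0,"ax":0,"ay":0,"az":0},
  {"grip":0.27,"tx":0,"ty":0,"tz":0,"ax":0,"ay":0,"az":0},
  {"grip":0.27,"tx":-8,"ty":0,"tz":0,"ax":0,"ay":0,"az":0},
  {"grip":0.27,"tx":-15,"ty":0,"tz":0,"ax":0,"ay":0,"az":0},
  {"grip":0.27,"tx":-15,"ty":0,"tz":-15,"ax":0,"ay":0,"az":0},
  {"grip":0.27,"tx":0,"ty":0,"tz":-35,"ax":0,"ay":0,"az":0},
  {"grip":0.27,"tx":0,"ty":0,"tz":-35,"ax":0,"ay":0,"az":0},
  {"grip":0.27,"tx":0,"ty":0,"tz":-25,"ax":0,"ay":0,"az":0},
  {"grip":0.27,"tx":0,"ty":0,"tz":0,"ax":0,"ay":0,"az":0},
])

```text
clock: 12.17
position: [456.8, 249.0, 121.4]
eef_rot: [0.001, 0.707, 0.707, 0.003]
force: [-0.2, 0.5, 0.1]
finger_gap: 0.364
grasp_force: 0.0
```

>>> arm_command([
  {"grip":0.27,"tx":-33.7,"ty":18.3,"tz":0,"ax":0,"ay":0,"az":0},
  {"grip":0.27,"tx":-33.7,"ty":18.3,"tz":0,"ax":0,"ay":0,"az":0},
  {"grip":0.27,"tx":-33.7,"ty":18.3,"tz":0,"ax":0,"ay":0,"az":0},
  {"grip":0.27,"tx":-33.7,"ty":18.3,"tz":0,"ax":0,"ay":0,"az":0},
  {"grip":0.27,"tx":-33.7,"ty":18.3,"tz":0,"ax":0,"ay":0,"az":0},
  {"grip":0.27,"tx":-33.7,"ty":18.3,"tz":0,"ax":0,"ay":0,"az":0},
  {"grip":0.27,"tx":-33.7,"ty":18.3,"tz":0,"ax":0,"ay":0,"az":0},
  {"grip":0.27,"tx":-33.7,"ty":18.3,"tz":0,"ax":0,"ay":0,"az":0},
  {"grip":0.27,"tx":-33.7,"ty":18.3,"tz":0,"ax":0,"ay":0,"az":0},
  {"grip":0.27,"tx":-33.7,"ty":18.3,"tz":0,"ax":0,"ay":0,"az":0},
])

```text
clock: 13.0
position: [637.7, -90.6, 115.2]
eef_rot: [-0.0, 0.707, 0.707, -0.0]
force: [1.1, 0.4, 0.3]
finger_gap: 0.365
grasp_force: 0.0
```

>>> arm_command([
  {"grip":0.27,"tx":-33.7,"ty":18.3,"tz":0,"ax":0,"ay":0,"az":0},
  {"grip":0.27,"tx":0,"ty":0,"tz":0,"ax":0,"ay":0,"az":0},
  {"grip":0.27,"tx":0,"ty":0,"tz":0,"ax":0,"ay":0,"az":0},
])

```text
clock: 13.25
position: [655.7, -123.7, 114.6]
eef_rot: [-0.001, 0.708, 0.706, -0.0]
force: [-0.9, 0.8, 0.3]
finger_gap: 0.364
grasp_force: 0.0
```

Run:
```python
from h import *
s=telemetry.read_state();print(s['position'],s['force'])
im,d=get_image('top')
for r in rings(im):print(r)
```

```text
[ 655.69291849 -123.7134424   114.60529004] [-0.86123454  0.77110219  0.31748555]
((144.0, 279.5), 11.7, array([453.7, 314.5]))
((125.8, 259.7), 11.8, array([495.4, 355.9]))
```

Both rings are inside, at (454,314) and (495,356). Now the last one.

>>> arm_command([
  {"grip":0.27,"tx":0,"ty":1,"tz":25,"ax":0,"ay":0,"az":0},
  {"grip":0.27,"tx":0,"ty":0,"tz":30,"ax":0,"ay":0,"az":0},
  {"grip":0.27,"tx":0,"ty":0,"tz":30,"ax":0,"ay":0,"az":0},
  {"grip":0.27,"tx":0,"ty":0,"tz":15,"ax":0,"ay":0,"az":0},
  {"grip":0.27,"tx":0,"ty":0,"tz":8,"ax":0,"ay":0,"az":0},
  {"grip":0.27,"tx":6,"ty":0,"tz":0,"ax":0,"ay":0,"az":0},
  {"grip":0.27,"tx":6,"ty":0,"tz":0,"ax":0,"ay":0,"az":0},
  {"grip":0.27,"tx":6,"ty":0,"tz":0,"ax":0,"ay":0,"az":0},
  {"grip":0.27,"tx":8,"ty":0,"tz":0,"ax":0,"ay":0,"az":0},
  {"grip":0.27,"tx":10,"ty":0,"tz":0,"ax":0,"ay":0,"az":0},
])

```text
clock: 14.13
position: [658.0, -84.2, 9.0]
eef_rot: [0.001, 0.707, 0.707, 0.0]
force: [0.2, -0.5, -0.4]
finger_gap: 0.368
grasp_force: 0.3
```

>>> arm_command([
  {"grip":0.27,"tx":12,"ty":-2,"tz":1,"ax":0,"ay":0,"az":0},
  {"grip":0.27,"tx":12,"ty":-4,"tz":1,"ax":0,"ay":0,"az":0},
  {"grip":0.27,"tx":12,"ty":-6,"tz":0,"ax":0,"ay":0,"az":0},
  {"grip":0.27,"tx":12,"ty":-6,"tz":0,"ax":0,"ay":0,"az":0},
  {"grip":0.27,"tx":12,"ty":-6,"tz":0,"ax":0,"ay":0,"az":0},
  {"grip":0.27,"tx":12,"ty":-6,"tz":0,"ax":0,"ay":0,"az":0},
  {"grip":0.27,"tx":12,"ty":-6,"tz":0,"ax":0,"ay":0,"az":0},
  {"grip":0.27,"tx":12,"ty":-6,"tz":0,"ax":0,"ay":0,"az":0},
  {"grip":0.27,"tx":12,"ty":-6,"tz":0,"ax":0,"ay":0,"az":0},
  {"grip":0.27,"tx":12,"ty":-6,"tz":0,"ax":0,"ay":0,"az":0},
])

```text
clock: 14.97
position: [602.7, 36.3, 5.7]
eef_rot: [0.0, 0.707, 0.707, 0.0]
force: [0.2, -0.3, -0.2]
finger_gap: 0.364
grasp_force: 0.1
```

>>> arm_command([
  {"grip":0.27,"tx":12,"ty":-6,"tz":0,"ax":0,"ay":0,"az":0},
  {"grip":0.27,"tx":12,"ty":-6,"tz":0,"ax":0,"ay":0,"az":0},
  {"grip":0.27,"tx":12,"ty":-6,"tz":0,"ax":0,"ay":0,"az":0},
  {"grip":0.27,"tx":12,"ty":-6,"tz":0,"ax":0,"ay":0,"az":0},
  {"grip":0.27,"tx":12,"ty":-6,"tz":0,"ax":0,"ay":0,"az":0},
  {"grip":0.27,"tx":12,"ty":-6,"tz":0,"ax":0,"ay":0,"az":0},
  {"grip":0.27,"tx":12,"ty":-6,"tz":0,"ax":0,"ay":0,"az":0},
  {"grip":0.27,"tx":12,"ty":-6,"tz":0,"ax":0,"ay":0,"az":0},
  {"grip":0.27,"tx":12,"ty":-6,"tz":0,"ax":0,"ay":0,"az":0},
  {"grip":0.27,"tx":8,"ty":-4,"tz":0,"ax":0,"ay":0,"az":0},
])

```text
clock: 15.8
position: [544.6, 152.5, 5.7]
eef_rot: [-0.0, 0.707, 0.707, 0.0]
force: [0.7, -0.2, -0.2]
finger_gap: 0.365
grasp_force: 0.1
```

Run:
```python
from h import *
s=telemetry.read_state();print(s['position'],s['force'])
im,d=get_image('side');c=im[80:300,180:480]
cv2.imwrite('pics/s2.png',cv2.resize(c,None,fx=2.5,fy=2.5))
```

```text
[544.55220422 152.52135349   5.67791565] [ 0.69096703 -0.15209169 -0.17973454]
```

View pics/s2.png

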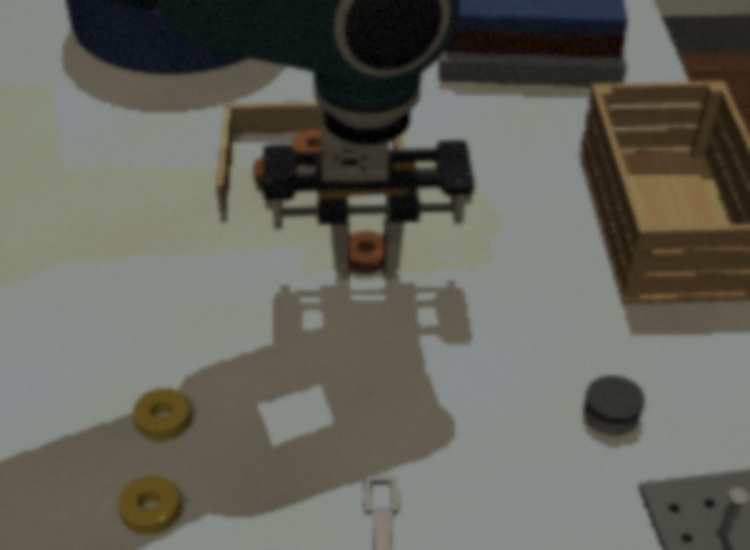

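The last ring, at (366,250) in the crop, sits centred in the cradle, and the tin and opener are undisturbed. I continue into the holder.

>>> arm_command([
  {"grip":0.27,"tx":10,"ty":-3,"tz":0,"ax":0,"ay":0,"az":0},
  {"grip":0.27,"tx":12,"ty":-3,"tz":0,"ax":0,"ay":0,"az":0},
  {"grip":0.27,"tx":12,"ty":-2,"tz":0,"ax":0,"ay":0,"az":0},
  {"grip":0.27,"tx":12,"ty":-1,"tz":0,"ax":0,"ay":0,"az":0},
  {"grip":0.27,"tx":12,"ty":0,"tz":0,"ax":0,"ay":0,"az":0},
  {"grip":0.27,"tx":12,"ty":0,"tz":0,"ax":0,"ay":0,"az":0},
  {"grip":0.27,"tx":12,"ty":0,"tz":0,"ax":0,"ay":0,"az":0},
  {"grip":0.27,"tx":12,"ty":0,"tz":0,"ax":0,"ay":0,"az":0},
  {"grip":0.27,"tx":12,"ty":0,"tz":0,"ax":0,"ay":0,"az":0},
  {"grip":0.27,"tx":11,"ty":0,"tz":0,"ax":0,"ay":0,"az":0},
])

```text
clock: 16.68
position: [536.2, 269.4, 5.6]
eef_rot: [-0.0, 0.707, 0.707, -0.0]
force: [0.5, 0.2, 0.3]
finger_gap: 0.364
grasp_force: 0.1
```

>>> arm_command([
  {"grip":0.27,"tx":8,"ty":0,"tz":0,"ax":0,"ay":0,"az":0},
  {"grip":0.27,"tx":5,"ty":0,"tz":0,"ax":0,"ay":0,"az":0},
  {"grip":0.27,"tx":3,"ty":0,"tz":0,"ax":0,"ay":0,"az":0},
  {"grip":0.27,"tx":0,"ty":0,"tz":0,"ax":0,"ay":0,"az":0},
  {"grip":0.27,"tx":-8,"ty":0,"tz":0,"ax":0,"ay":0,"az":0},
  {"grip":0.27,"tx":-15,"ty":0,"tz":0,"ax":0,"ay":0,"az":0},
  {"grip":0.27,"tx":-15,"ty":0,"tz":-15,"ax":0,"ay":0,"az":0},
  {"grip":0.27,"tx":0,"ty":0,"tz":-35,"ax":0,"ay":0,"az":0},
  {"grip":0.27,"tx":0,"ty":0,"tz":-35,"ax":0,"ay":0,"az":0},
  {"grip":0.27,"tx":0,"ty":0,"tz":-35,"ax":0,"ay":0,"az":0},
])

```text
clock: 17.52
position: [535.9, 243.9, 127.0]
eef_rot: [-0.0, 0.707, 0.707, -0.0]
force: [0.4, 1.0, 0.3]
finger_gap: 0.37
grasp_force: 0.0
```

>>> arm_command([
  {"grip":0.27,"tx":-40,"ty":0,"tz":0,"ax":0,"ay":0,"az":0},
  {"grip":0.27,"tx":-40,"ty":0,"tz":0,"ax":0,"ay":0,"az":0},
  {"grip":0.27,"tx":-40,"ty":0,"tz":0,"ax":0,"ay":0,"az":0},
  {"grip":0.27,"tx":-40,"ty":0,"tz":0,"ax":0,"ay":0,"az":0},
  {"grip":0.27,"tx":-40,"ty":0,"tz":0,"ax":0,"ay":0,"az":0},
  {"grip":0.27,"tx":-40,"ty":0,"tz":0,"ax":0,"ay":0,"az":0},
  {"grip":0.27,"tx":-40,"ty":0,"tz":0,"ax":0,"ay":0,"az":0},
  {"grip":0.27,"tx":-40,"ty":0,"tz":0,"ax":0,"ay":0,"az":0},
  {"grip":0.27,"tx":0,"ty":0,"tz":0,"ax":0,"ay":0,"az":0},
  {"grip":0.27,"tx":0,"ty":0,"tz":0,"ax":0,"ay":0,"az":0},
])

```text
clock: 18.35
position: [535.5, -76.9, 125.6]
eef_rot: [0.0, 0.708, 0.706, -0.0]
force: [0.0, -0.3, 0.4]
finger_gap: 0.366
grasp_force: 0.0
```

Run:
```python
from h import *
s=telemetry.read_state();print(s['position'],s['force'])
im,d=get_image('top');cv2.imwrite('pics/end.png',im)
for r in rings(im):print(r)
```

```text
[535.45411289 -76.85700716 125.5685133 ] [ 0.01394155 -0.26043406  0.37664677]
((144.0, 279.5), 11.7, array([453.8, 314.5]))
((125.8, 259.6), 11.8, array([495.5, 356. ]))
((148.0, 241.1), 11.4, array([536. , 311.6]))
```

View pics/end.png

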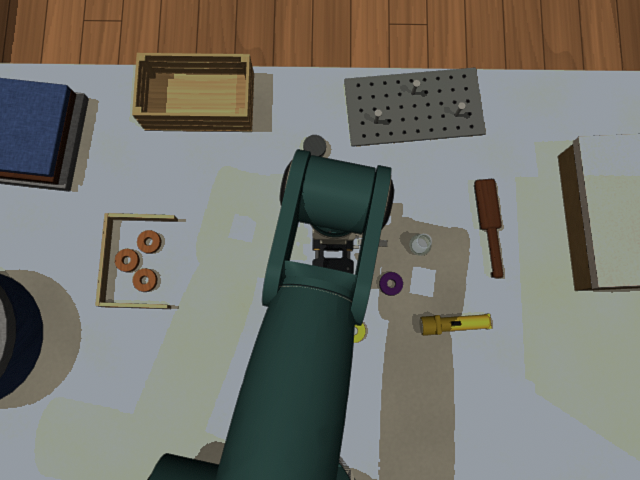

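All three rings lie flat inside the holder, at (148,241), (126,260) and (144,280), with at least 25 mm to spare from the mouth line. The arm is clear of everything.

```bash
python3 -c "
from rig import bot
print(bot.finish_job())"
```

```text
the job is handed in; nothing more can be done
None
```

I pushed all three wooden rings into the holder, where they lie flat and well inside it, left everything else untouched as far as the pictures show, and handed the job in at about 18 s; no verdict came back.

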